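Release a push-fit rinse nozzle and draw it off its water pipe

ROBOT

A 6-joint arm with a two-finger parallel gripper is mounted at the origin on the work surface. World frame = base frame: x ahead of the robot, y to its left, z up, the work surface at z = 0. Lengths are in m, angles in rad, forces in N, time in s.
With the tool pointing down it reaches from about 0.25 to 0.725 m from the base axis. Payload 4 kg.
Tool frame: the origin (TCP) lies on the centre line of the jaws, within the pads' length; the fingertips stand 17 mm ahead of it and the grasp point (between the pads) lies 2 mm behind it; z points along the fingers, y is the line along which they close (so a half turn about z gives the same grasp; the last joint's range is limited). The gripper opens to 85 mm and grips with 20 to 120 N. Pads are 22 mm wide; open, the fingers measure 114 mm over their backs; the gripper's body (76 mm by 85 mm) begins 54 mm behind the grasp point. The pads swing forward as they close: fully open they stand 13 mm farther back than shut.
Start: joints at [-1.115, 0.241, 0.005, 1.335, 0, 1.571], TCP at [0.22, -0.449, 0.225] pointing down, gripper open.
Joint ranges: [-2.72, 2.72], [-1.05, 1.87], [-1.09, 1.28], [-1.99, 2.15], [-1.42, 1.44], [-3.14, 3.14]. Speed limits (rad/s): [2.79, 2.79, 3.14, 3.14, 3.14, 3.14].

INTERFACE

Orientations are given as a unit quaternion [x, y, z, w].
In Python, from workcell import get_obs, imaging, order gives the robot as it stands.
- The arm moves only by the tool apply_moves, never from a script. Its argument "targets" is a list that holds one entry, the list of rows, each a list of 5 numbers: the shift along the world's x, y, z in units of 40 mm (1.0 is 40 mm), then the turn about the world's z in degrees, then the gripper command: -1 is shut, 1 is fully open, values between are in proportion. In form: [[[dx, dy, dz, turn, fingers], ...]]. A call has 1 to 8 rows; each row shifts and turns the commanded pose from where the row before left it; what a row does not reach is not made up. A row lasts 1/12 s, in which the tool goes at most 41.7 mm and 7.16 degrees, less where a joint would pass 70% of its speed; a pose out of reach is approached as far as the arm can. A call is refused whole if a number of a shift passes 1 or a number of a turn 7.16, either way. A call with a gripper value outside its range is refused whole. The fingers move at their own pace and stop on an object; the grip force is fixed at half the most. Time passes only in rows, so rows that do not move let the fingers close. It gives the time, the measured TCP pose, the force, the opening and the grip force at its end, in the units of the state.
- get_obs(): the state, without advancing time (a new reading comes with each control period).
- imaging.camera(name): name is "scene" or "top"; returns (picture, depth): 384x512x3 uint8, blue, green, red; 384x512 float32, m along the optical axis (not along the pixel's ray), 0 where there is no reading.
- imaging.get_calibration(name): a dict with "camera_matrix" (3x3 intrinsics, pixels), "eye" and "rotation" of the camera in the world. Camera axes: x right, y down, z forward; pixel columns grow to the right and rows downward; lengths in m; the calibration is good to about 2 mm. A picture is of the moment at which its call begins. get_calibration takes no time and is no camera call.
- order.job_done(): hands the job in; it is judged then, once.
The state is a dict: "clock": time; "joint_pos": joint angles; "joint_vel": joint speeds; "tau": joint torques, N m; "eef_pos": TCP position; "tool_rot": TCP orientation; "ft_force": force on the tool from outside, world axes, zero at the start; "ft_torque": the same for the moment, N m; "grip_width": finger opening in m; "grasp_force": force on a finger pad.
Only numpy, scipy, OpenCV 4.12 (cv2) and the standard library are available. Lean on these libraries where they do the work, as an engineer would, in place of code of your own. Each camera call takes 0.05 s, during which the arm holds its last target. There are 200 camera calls.

TASK

The push-fit rinse nozzle on the water pipe must be descaled: push it further on to unhook its teeth, press its collet ring home towards the nozzle body, and keep the ring pressed while you draw the nozzle straight off the pipe, with no more force than it needs. Then set the nozzle gently down in the rectangular steel pan and let go, leaving the pan and the things around it and the pipe where they are.

Things in the scene. Friction and masses are not known exactly. Their poses are not given: they have to be found in the camera images.
- stem_tip (a point): Free end of the fixed level steel water pipe, 20 mm diameter, axis 100 mm above the table. The point is the centre of its end face, inside the nozzle at the start; x axis along the pipe, off the free end (the way the nozzle comes off). A groove with a hooked lip, 10 to 22 mm behind the end, holds the nozzle's teeth. The first 140 mm of pipe stand clear of the outlet block.
- outlet: The fixed aluminium outlet block that carries the pipe, 60 mm square and 125 mm high on a 100 x 110 mm foot: origin under its centre on the table, x axis along the pipe towards the free end, which is 170 mm away.
- nozzle_mid (a point): The rinse nozzle: a grey plastic block 38 x 38 mm across and 40 mm long with a white collet ring at its pipe end; about 0.15 kg in all. Point on the bore axis, half-way between the ring's outer face (26.5 mm back) and the block's flat end (26.5 mm forward): 53 mm overall, 47 mm with the ring home. x axis along the bore, off the pipe; z up.
- collet_ring (a point): Centre of the collet ring's outer face, which looks at the outlet block; x axis off the pipe. Ring: 40 mm outside diameter, 6 mm thick, standing 7 mm off the block when out. A fingertip reaching down to between 10 and 20 mm above the pipe's axis bears on it above the pipe; the other finger bears on the block's flat end.
- block_end (a point): Centre of the block's flat outer end, 38 x 38 mm, x axis out of it (off the pipe). A steel spray tip, 16 mm across, stands 12 mm out of its middle; a finger can bear on the flat above it. Squeezing the nozzle with over 30 N cracks it (20 N will do). More than 25 N of pull or side load on the pipe bends it.
- nozzle: The nozzle's block: origin on the bore axis in the mouth face by the ring. 0.8 mm clearance on the pipe. A sprung seal in it (6 N at first, 4 N more per mm) presses it outwards, so its teeth hook under the pipe's lip and block ring and pull. Pushed on 2.1 mm (15 to 20 N; hard stop at 3) they unhook and the ring goes in; then it slides off freely: bore clear after 28 mm, ring after 41 mm.
- collet (a joint): How far the collet ring is pressed towards the block: 0 out, 0.006 m home, sprung: 2.5 N to start, 10 N at home. While the teeth are hooked it stops near 0.002 m (nozzle 51 mm long overall) however hard it is squeezed; unhooked, a squeeze takes it home (47 mm). The teeth let go of the pipe at 0.0052 m. It springs out and catches again when let go.
- pan: The loose open rectangular stainless pan, 180 (x) x 150 (y) x 40 mm high, walls 3 mm, 0.8 kg: origin at the centre of its underside on the table.
- bowl: Round blue plastic bowl, 140 mm across and 60 mm high, origin at its underside: a bystander; it may stand in either of two places, with the pan in the other.
- oil: Amber oil bottle, 64 mm across, 200 mm high, origin at its underside: a bystander.
- spice: Small jar, 52 mm across, 85 mm high, origin at its underside: a bystander.
- spanner: A 150 mm steel spanner lying flat on the table: a bystander.
- seal: Sprung rubber seal, an 18 mm disc out of sight at the end of the nozzle's bore, pressed by the pipe's end face (the point is the nozzle's mouth, as for the nozzle). Pushing the nozzle on with more than 30 N crushes it. Pushing hard also robs the squeeze: the finger on the ring then bears less, so ease off a little if the ring does not go in.
- mushroom_a: White mushroom, 42 mm across, 41 mm high, standing on its stalk, origin at its underside: a bystander.
- mushroom_b: Another such mushroom: a bystander.
There are look-alikes about, which are no part of the job. Leave any pink look-alike of the nozzle alone.

How it is judged:
By the outcome, as a careful person would: the job done as asked, in the order asked, and still so for the second after the job is handed in, with the robot touching nothing.
It also fails if it takes over 51 s, if anything falls off the work surface, if the arm or the gripper's body presses on something with over 40 N, if the wrist force passes 120 N, or if a joint passes its speed limit or range.

## Working session

There is one attempt and no reset: what is moved stays moved. The work goes in short steps, Python scripts to look and compute and a tool call to move; the robot and the scene stay as the last step left them, time stands still between calls to the robot, and variables do not carry over. Pictures are saved under pics/ and viewed, at most 10 in all, crops included, and the job is handed in when it is done.

Besides the shell and the picture viewer there is one more tool, called after "Request:" as a command line: name --argument value ..., lists and objects as JSON in quotes. apply_moves: Moves the arm, as the interface text tells. Its arguments: {"type":"object","properties":{"targets":{"type":"array","items":{"type":"array","items":{"type":"array","items":{"type":"number"}}}}},"required":["targets"]}

```bash
ls; mkdir -p pics; cat > h.py <<'E'
import numpy as np, cv2
from workcell import get_obs, imaging, order
def snap(n, tag):
    p,d=imaging.camera(n); np.savez(f'{tag}.npz',p=p,d=d); cv2.imwrite(f'pics/{tag}.png',p); return p,d
def cal(n):
    c=imaging.get_calibration(n); return np.array(c['camera_matrix']),np.array(c['eye']),np.array(c['rotation'])
def cloud(n,d):
    K,e,R=cal(n); v,u=np.mgrid[:d.shape[0],:d.shape[1]]
    c=np.stack([(u-K[0,2])/K[0,0]*d,(v-K[1,2])/K[1,1]*d,d],-1)
    return c@R.T+e
E
python3 - <<'E'
from h import *
s,d=snap('scene','s0'); t,d2=snap('top','t0')
for n in('scene','top'): print(cal(n))
o=get_obs(); print(o)
for n,p in(('s0',s),('t0',t)): cv2.imwrite(f'pics/{n}b.png',cv2.resize(p,(800,600),interpolation=cv2.INTER_CUBIC))
for n,dd in(('scene',d),('top',d2)):
    W=cloud(n,dd); print(n,[np.round(W[v,u],3) for v,u in((200,250),(300,100),(300,400))])
E
```

```text
pics
(array([[382.32104352,   0.        , 252.03770273],
       [  0.        , 382.32104352, 191.40427695],
       [  0.        ,   0.        ,   1.        ]]), array([ 1.26330599, -0.14932199,  0.65125988]), array([ 0.75074785,  0.48704702, -0.25275831, -0.367799  ]))
(array([[386.28230527,   0.        , 249.94278341],
       [  0.        , 386.28230527, 195.58470951],
       [  0.        ,   0.        ,   1.        ]]), array([0.41984889, 0.15527643, 0.98575044]), array([-0.70344018,  0.70526262, -0.06416708,  0.06049082]))
{'clock': 0.1, 'joint_pos': array([-1.11497542e+00,  2.41335385e-01,  3.85534650e-03,  1.33522912e+00,
       -1.92854048e-05,  1.57077991e+00]), 'joint_vel': array([-2.73127801e-04, -1.58312946e-03,  2.28223623e-03, -1.12127097e-04,
        9.17182070e-05, -1.73182059e-03]), 'tau': array([ 3.08797771e-04, -3.73138225e+01,  2.53010166e+01,  1.08636546e-02,
       -6.64403888e-05, -8.13484320e-06]), 'eef_pos': array([ 0.21983385, -0.44842115,  0.22390176]), 'tool_rot': array([ 9.74138336e-01,  2.25950409e-01, -2.25480407e-04, -9.29505420e-04]), 'ft_force': array([-0.3394613 , -0.35380778, -0.13485128]), 'ft_torque': array([-0.0202039 , -0.01010946, -0.0316457 ]), 'grasp_force': 0.0, 'grip_width': 0.08526433574809233}Traceback (most recent call last):
  File "<stdin>", line 7, in <module>
  File "h.py", line 10, in cloud
    return c@R.T+e
           ~^~~~
ValueError: matmul: Input operand 1 has a mismatch in its core dimension 0, with gufunc signature (n?,k),(k,m?)->(n?,m?) (size 4 is different from 3)
```

Rotation is a quaternion.

```bash
sed -i "s/np.array(c\['rotation'\])/Rotation.from_quat(c['rotation']).as_matrix()/; s/^import numpy.*/&\nfrom scipy.spatial.transform import Rotation/" h.py
python3 - <<'E'
from h import *
for n,tag in(('scene','s0'),('top','t0')):
    W=cloud(n,np.load(tag+'.npz')['d']); print(n,[np.round(W[v,u],3) for v,u in((200,250),(300,100),(300,400),(100,100))])
E
```

```text
scene [array([ 0.497,  0.162, -0.001]), array([ 0.673, -0.254, -0.002]), array([0.93 , 0.309, 0.   ]), array([-0.43 , -0.146, -0.012])]
top [array([0.584, 0.15 , 0.   ]), array([0.335, 0.52 , 0.001]), array([ 0.332, -0.221, -0.   ]), array([0.821, 0.52 , 0.086])]
```

View pics/s0b.png

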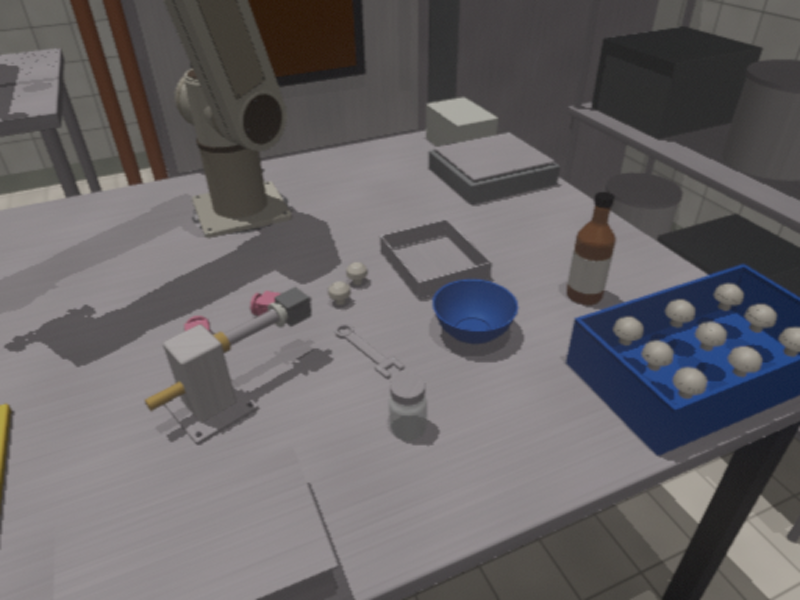

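View pics/t0b.png

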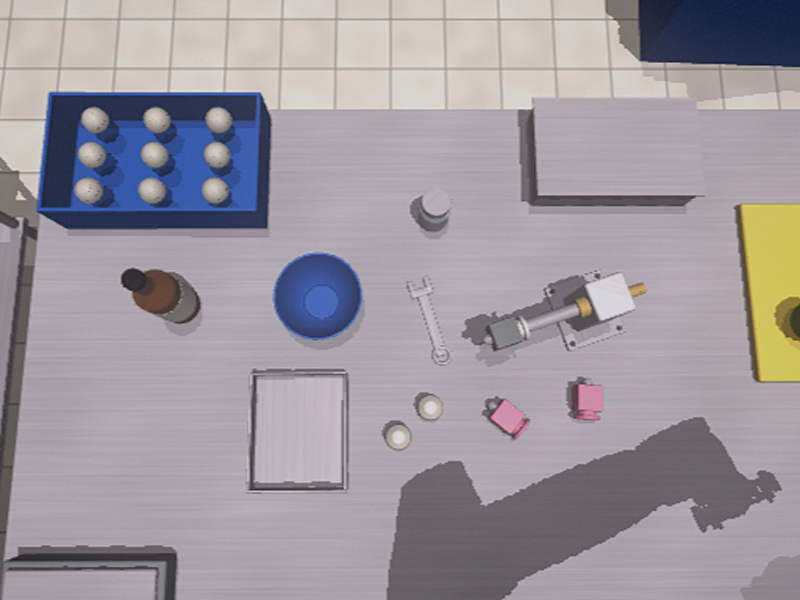

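The top view shows the grey nozzle at about (507,333) of the 800-px picture and the outlet block at (610,297). The pan is at (298,431) and the bowl at (318,296), and two pink decoys sit at (508,418) and (588,400). Next I'll measure the pipe axis, nozzle and pan.

```bash
python3 - <<'E'
from h import *
f=np.load('t0.npz'); W=cloud('top',f['d']); p=f['p']
k=1.5625
def reg(u0,u1,v0,v1): return W[int(v0/k):int(v1/k),int(u0/k):int(u1/k)].reshape(-1,3)
# pipe points: between nozzle and brass
P=reg(530,578,295,340); P=P[P[:,2]>0.085]; print('pipe n',len(P),P[:,2].max(),np.percentile(P[:,2],90))
# block top of outlet
B=reg(575,650,260,330); B=B[B[:,2]>0.12]; print('outlet top',np.median(B,0),len(B))
r=cv2.minAreaRect((B[:,:2]*1000).astype(np.float32)); print(r)
N=reg(475,545,305,360); N=N[(N[:,2]>0.113)]; print('noz',len(N),np.median(N,0)); r=cv2.minAreaRect((N[:,:2]*1000).astype(np.float32)); print(r)
def line(Q):
    c=Q.mean(0); u,s,vt=np.linalg.svd(Q-c); d=vt[0]; return c,d
T=P[P[:,2]>0.104]
c,d=line(T[:,:2]); d=d*np.sign(d[1]); print('pipe line',c,d,np.degrees(np.arctan2(d[1],d[0])))
bc=np.array(cv2.minAreaRect((B[:,:2]*1000).astype(np.float32))[0])/1000; nc=np.array(r[0])/1000
print('outlet->noz',nc-bc,np.degrees(np.arctan2(*(nc-bc)[::-1])),np.linalg.norm(nc-bc))
A=reg(460,580,285,370); A=A[A[:,2]>0.08]
dd=(nc-bc)/np.linalg.norm(nc-bc); n=np.array([-dd[1],dd[0]])
x=(A[:,:2]-bc)@dd; y=(A[:,:2]-bc)@n
o=np.argsort(x)
h=np.arange(0.03,0.26,0.003)
for a in h:
    m=(x>=a)&(x<a+.003)
    if m.sum(): print(round(a,3),m.sum(),np.round([y[m].min(),y[m].max(),A[m,2].max()],4))
Q=reg(235,360,360,500); Q=Q[(Q[:,2]>0.03)&(Q[:,2]<.05)]; print('pan',len(Q),cv2.minAreaRect((Q[:,:2]*1000).astype(np.float32)),np.median(Q,0))
for nm,b in(('mush',(380,445,390,455)),('bowl',(270,365,250,345)),('oil',(115,205,260,330)),('pinks',(480,610,375,445))):
    Q=reg(*b);Q=Q[Q[:,2]>0.012]; print(nm,Q.min(0).round(3),Q.max(0).round(3))
E
```

```text
pipe n 281 0.9857504392682708 0.11121412986422752
outlet top [ 0.58631186 -0.16653414  0.12518961] 683
((523.9612426757812, -14.352691650390625), (62.76939392089844, 393.08233642578125), 22.467449188232422)
noz 343 [ 0.53673261 -0.01715549  0.11820567]
((495.3016357421875, 60.402549743652344), (42.39692687988281, 238.70318603515625), 28.42359161376953)
pipe line [ 0.55967013 -0.08644391] [-0.44214581  0.89694319] 116.24087243347387
outlet->noz [-0.02865961  0.07475524] 110.97578619399246 0.08006072186453062
0.195 16 [0.0365 0.0365 0.9858]
pan 500 ((394.53802490234375, 295.7000427246094), (179.5955810546875, 150.76332092285156), 0.04054848477244377) [0.39771922 0.30604562 0.03909983]
mush [0.366 0.072 0.018] [0.45  0.16  0.986]
bowl [0.42  0.155 0.012] [0.67  0.334 0.986]
oil [0.42  0.155 0.013] [0.63  0.525 0.986]
pinks [ 0.382 -0.177  0.012] [0.474 0.155 0.986]
```

```bash
python3 - <<'E'
from h import *
p=np.load('t0.npz')['p']; q=np.load('s0.npz')['p']
a=cv2.resize(p[165:245,290:430],(800,457),interpolation=cv2.INTER_CUBIC)
cv2.imwrite('pics/t0c.png',a)
E
```

```text
(no output)
```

View pics/t0c.png

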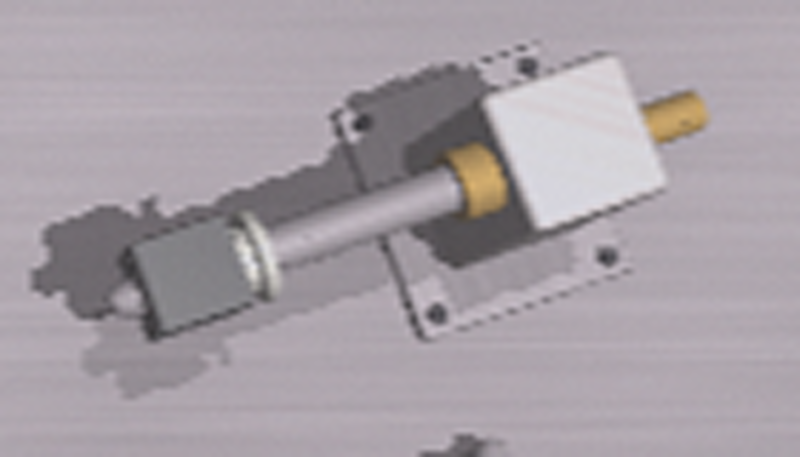

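The crop shows the nozzle with its block from x=135 to 240, the white ring at about x=262, and the pipe running to the brass collar at 450. The zero-depth pixels upset the fits, so I'll filter them out and refit.

```bash
python3 - <<'E'
from h import *
f=np.load('t0.npz'); W=cloud('top',f['d']); W[f['d']<=0]=np.nan
k=1.5625
def reg(u0,u1,v0,v1):
    a=W[int(v0/k):int(v1/k),int(u0/k):int(u1/k)].reshape(-1,3); return a[~np.isnan(a[:,0])&(a[:,2]<.3)]
mar=lambda Q: cv2.minAreaRect((Q[:,:2]*1000).astype(np.float32))
B=reg(575,650,260,330); B=B[(B[:,2]>0.12)]; print('outlet',mar(B),np.median(B[:,2]))
N=reg(475,545,305,360); N=N[N[:,2]>0.115]; print('noz',mar(N),np.median(N[:,2]))
bc=np.array(mar(B)[0])/1000; nc=np.array(mar(N)[0])/1000
print(np.degrees(np.arctan2(*(nc-bc)[::-1])),np.linalg.norm(nc-bc))
P=reg(530,578,295,340); T=P[P[:,2]>0.104]
vx=cv2.fitLine(T[:,:2].astype(np.float32),cv2.DIST_HUBER,0,.001,.001).ravel(); print('pipe',vx,np.degrees(np.arctan2(vx[1],vx[0])),T[:,2].max(),len(T))
dd=(nc-bc)/np.linalg.norm(nc-bc); n=np.array([-dd[1],dd[0]])
A=reg(460,600,275,370); A=A[A[:,2]>0.06]
x=(A[:,:2]-bc)@dd; y=(A[:,:2]-bc)@n
for a in np.arange(0.09,0.24,0.004):
    m=(x>=a)&(x<a+.004)
    if m.sum(): 
        t=m&(A[:,2]>A[m,2].max()-.003)
        print(round(a,3),m.sum(),np.round([y[m].min(),y[m].max(),y[t].mean(),A[m,2].max()],4))
for nm,b in(('mushA',(380,412,420,455)),('mushB',(415,445,390,422)),('bowl',(270,365,250,345)),('oil',(115,205,260,330)),('pink1',(480,535,390,445)),('pink2',(565,610,370,425)),('spanner',(400,455,270,365)),('spice',(410,455,185,235))):
    Q=reg(*b);Q=Q[Q[:,2]>(0.004 if nm=='spanner' else .012)]; print(nm,Q.min(0).round(3),Q.max(0).round(3))
S=np.load('s0.npz'); V=cloud('scene',S['d']).reshape(-1,3); V=V[S['d'].ravel()>0]
x=(V[:,:2]-bc)@dd; y=(V[:,:2]-bc)@n
Q=V[(abs(y)<.04)&(x>.14)&(x<.25)&(V[:,2]>.116)&(V[:,2]<.125)]; print('scene noz',mar(Q),len(Q))
Q=V[(abs(y)<.06)&(abs(x)<.06)&(V[:,2]>.12)&(V[:,2]<.13)]; print('scene outlet',mar(Q),len(Q))
E
```

```text
outlet ((587.49365234375, -167.39974975585938), (59.959022521972656, 60.3001708984375), 18.779048919677734) 0.12513055778468873
noz ((537.7769775390625, -20.956798553466797), (37.2796630859375, 53.1659049987793), 17.90772247314453) 0.11833996588371543
108.7521018827214 0.15465214421566023
pipe [ 0.36034405 -0.9328195   0.56077546 -0.08835474] -68.87867 0.11332888416293607 253
0.09 16 [-0.0088  0.0086 -0.0006  0.1112]
0.094 14 [-0.0099  0.0098 -0.001   0.111 ]
0.098 15 [-0.0093  0.0097  0.0024  0.1133]
0.102 14 [-0.0075  0.0093 -0.0013  0.1123]
0.106 16 [-0.009   0.0085  0.0009  0.1127]
0.11 14 [-0.0082  0.0098 -0.0002  0.1118]
0.114 14 [-0.0091  0.0096  0.0017  0.1122]
0.118 14 [-0.0085  0.0089 -0.0003  0.1117]
0.122 15 [-0.0092  0.0095  0.0002  0.1116]
0.126 11 [-0.0188  0.0184  0.0019  0.1211]
0.13 48 [-0.0198  0.0195  0.0026  0.1212]
0.134 22 [-0.016   0.0132 -0.0043  0.1177]
0.138 15 [-0.0137  0.0188  0.002   0.1184]
0.142 27 [-0.0168  0.0173 -0.0014  0.1211]
0.146 31 [-0.0185  0.0189 -0.0007  0.1202]
0.15 29 [-0.0171  0.0189 -0.0008  0.1213]
0.154 32 [-0.0187  0.0189 -0.0002  0.
[... 306 characters left out ...]
0.186 11 [-0.0073  0.0055  0.0008  0.1086]
0.19 7 [-0.0033  0.0038  0.0003  0.1048]
mushA [0.366 0.121 0.019] [0.404 0.16  0.045]
mushB [0.411 0.072 0.018] [0.45  0.111 0.046]
bowl [0.535 0.199 0.012] [0.67  0.334 0.064]
oil [0.566 0.464 0.013] [0.63  0.525 0.204]
pink1 [ 0.382 -0.064  0.012] [ 0.442 -0.002  0.044]
pink2 [ 0.41  -0.177  0.012] [ 0.474 -0.137  0.043]
spanner [0.5   0.046 0.004] [0.657 0.134 0.013]
spice [0.72  0.056 0.012] [0.77  0.106 0.091]
scene noz ((537.7210083007812, -15.080930709838867), (39.016563415527344, 39.71675109863281), 17.777366638183594) 161
scene outlet ((590.1769409179688, -167.8892822265625), (61.88539505004883, 59.187591552734375), 18.459972381591797) 542
```

Measured:
- The pipe heading is 108.7°, so off-pipe d = (-0.32, 0.947).
- The nozzle's middle is at (0.5378, -0.021, 0.10). Its ring face is 128 mm and its block end 181 mm from the outlet, which matches the 53 mm length.
- The pan centre is at (0.3945, 0.2957).

Next I'll move above the nozzle.

Request:
apply_moves --targets '[[[0.5, 0.67, 0, -0.5, 0.7], [0.5, 0.67, 0, -0.5, 0.7], [0.5, 0.67, 0, -0.5, 0.7], [0.5, 0.67, 0, -0.5, 0.7], [0.5, 0.67, 0, -0.5, 0.7], [0.5, 0.67, 0, -0.5, 0.7], [0.5, 0.67, 0, -0.5, 0.7], [0.5, 0.67, 0, -0.5, 0.7]]]'

```text
clock: 0.77
eef_pos: [0.3805, -0.2329, 0.2244]
tool_rot: [0.981, 0.192, -0.0, -0.0]
ft_force: [0.7, -0.6, -0.0]
grip_width: 0.0728
grasp_force: 0.0
```

Request:
apply_moves --targets '[[[0.5, 0.67, 0, -0.5, 0.7], [0.5, 0.67, 0, -0.5, 0.7], [0.5, 0.67, 0, -0.5, 0.7], [0.5, 0.67, 0, -0.5, 0.7], [0.5, 0.67, 0, -0.5, 0.7], [0.4, 0.67, 0, -0.5, 0.7], [0.3, 0.5, 0, -0.5, 0.7], [0, 0, 0, 0, 0.7]]]'

```text
clock: 1.43
eef_pos: [0.5098, -0.0501, 0.2238]
tool_rot: [0.986, 0.164, 0.0, -0.001]
ft_force: [-0.2, 0.0, 0.3]
grip_width: 0.0725
grasp_force: 0.0
```

```bash
cat > st.py <<'E'
from h import *
o=get_obs(); R=Rotation.from_quat(o['tool_rot']).as_matrix()
d=np.array([-.3206,.9472]); n=np.array([-d[1],d[0]]); b=np.array([.5875,-.1674])
print('t',round(o['clock'],2),'pos',o['eef_pos'].round(4),'ang y',np.degrees(np.arctan2(R[1,1],R[0,1])).round(2),'tilt',np.degrees(np.arccos(-R[2,2])).round(2),'w',round(o['grip_width']*1e3,2),'gf',round(o['grasp_force'],2))
e=o['eef_pos'][:2]-b; print('along',round(e@d,4),'side',round(e@n,4),'F along',(o['ft_force'][:2]@d).round(2),'side',(o['ft_force'][:2]@n).round(2),'z',o['ft_force'][2].round(2),'j',o['joint_pos'].round(2))
E
python3 st.py
```

```text
t 1.43 pos [ 0.5098 -0.0501  0.2238] ang y -71.1 tilt 0.09 w 72.49 gf 0.0
along 0.136 side 0.036 F along 0.11 side 0.19 z 0.31 j [-0.1   0.27  0.04  1.34  0.    2.71]
```

Request:
apply_moves --targets '[[[0.35, 0.36, 0, -0.2, 0.6], [0.35, 0.37, 0, 0, 0.6], [0, 0, -0.6, 0, 0.6], [0, 0, -0.6, 0, 0.6], [0, 0, -0.5, 0, 0.6], [0, 0, 0, 0, 0.6], [0, 0, 0, 0, 0.6]]]'

```text
clock: 2.02
eef_pos: [0.5346, -0.025, 0.1556]
tool_rot: [0.987, 0.16, -0.002, -0.0]
ft_force: [-0.4, -0.1, 0.4]
grip_width: 0.0684
grasp_force: 0.0
```

```bash
python3 st.py; python3 - <<'E'
from h import *
p,d=snap('scene','s1')
cv2.imwrite('pics/s1c.png',cv2.resize(p[120:240,110:270],(800,600),interpolation=cv2.INTER_CUBIC))
W=cloud('scene',d); dd=np.array([-.3206,.9472]); n=np.array([-dd[1],dd[0]]); b=np.array([.5875,-.1674])
x=(W[...,:2]-b)@dd; y=(W[...,:2]-b)@n
for lo,hi in((.10,.126),(.184,.21)):
    m=(d>0)&(x>lo)&(x<hi)&(abs(y)<.013)&(W[...,2]>.114)&(W[...,2]<.2)
    print(lo,m.sum(),np.percentile(W[m][:,2],[0,2,5,10]).round(4),x[m].min().round(4),x[m].max().round(4),np.median(y[m]).round(4))
E
```

```text
t 2.02 pos [ 0.5346 -0.025   0.1556] ang y -71.61 tilt 0.22 w 68.41 gf 0.0
along 0.1519 side 0.0044 F along 0.06 side 0.4 z 0.44 j [-0.05  0.35 -0.03  1.2  -0.    2.77]
0.1 93 [0.1702 0.171  0.1739 0.1768] 0.1036 0.1182 -0.0038
0.184 91 [0.1694 0.1713 0.1715 0.1738] 0.1857 0.2002 -0.0032
```

View pics/s1c.png

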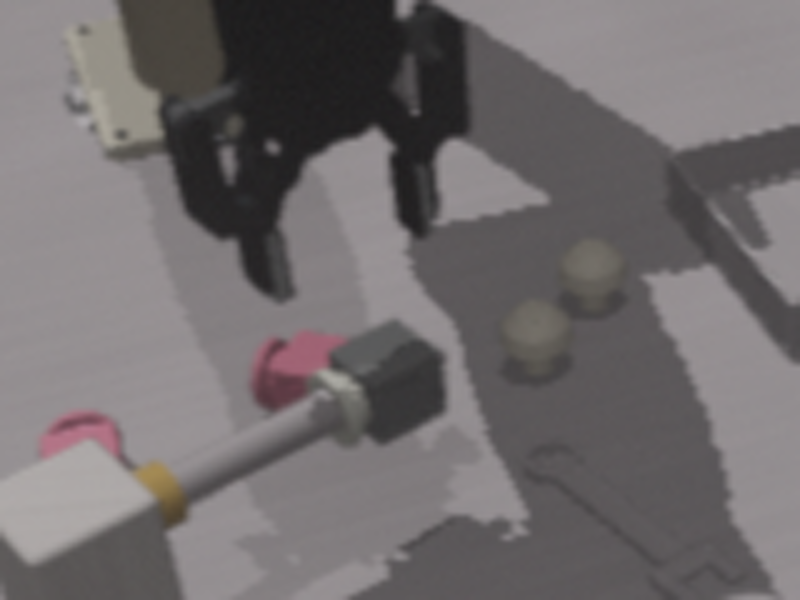

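The crop shows the open fingertips at about (280,295) and (425,235), above the nozzle and in line with it. They look higher than the state implies, so I'll take a second picture and compare projected tip positions.

```bash
python3 st.py; python3 - <<'E'
from h import *
p,d=snap('scene','s2'); K,e,R=cal('scene')
W=cloud('scene',d); dd=np.array([-.3206,.9472]); n=np.array([-dd[1],dd[0]]); b=np.array([.5875,-.1674])
x=(W[...,:2]-b)@dd; y=(W[...,:2]-b)@n
for lo,hi in((.10,.126),(.184,.21)):
    m=(d>0)&(x>lo)&(x<hi)&(abs(y)<.02)&(W[...,2]>.114)&(W[...,2]<.2)
    if m.sum(): print(lo,m.sum(),np.percentile(W[m][:,2],[0,2,5,10]).round(4),x[m].min().round(4),x[m].max().round(4),np.median(y[m]).round(4))
def proj(P): c=R.T@(P-e); return (K@c/c[2])[:2].round(1)
for z in (.137,.147,.16,.17):
    print(z,[proj(np.r_[b+dd*a,z]) for a in(.1177,.186)])
cv2.imwrite('pics/s2c.png',cv2.resize(p[120:240,110:270],(800,600),interpolation=cv2.INTER_CUBIC))
E
python3 st.py
```

```text
t 2.07 pos [ 0.5359 -0.025   0.157 ] ang y -71.61 tilt 0.03 w 68.21 gf 0.0
along 0.1514 side 0.0032 F along 0.23 side 0.02 z 0.52 j [-0.05  0.35 -0.02  1.2  -0.    2.77]
0.1 85 [0.1723 0.1738 0.1756 0.1783] 0.1035 0.1178 -0.0056
0.184 95 [0.1707 0.1725 0.1733 0.1763] 0.185 0.2 -0.0043
0.137 [array([169.2, 190.4]), array([194. , 178.3])]
0.147 [array([168.5, 186.8]), array([193.5, 174.8])]
0.16 [array([167.7, 182.1]), array([192.9, 170.2])]
0.17 [array([167. , 178.4]), array([192.4, 166.6])]
t 2.12 pos [ 0.5367 -0.025   0.1579] ang y -71.61 tilt 0.09 w 68.33 gf 0.0
along 0.1512 side 0.0025 F along -0.57 side -0.62 z 0.59 j [-0.05  0.35 -0.02  1.2  -0.    2.77]
```

View pics/s2c.png

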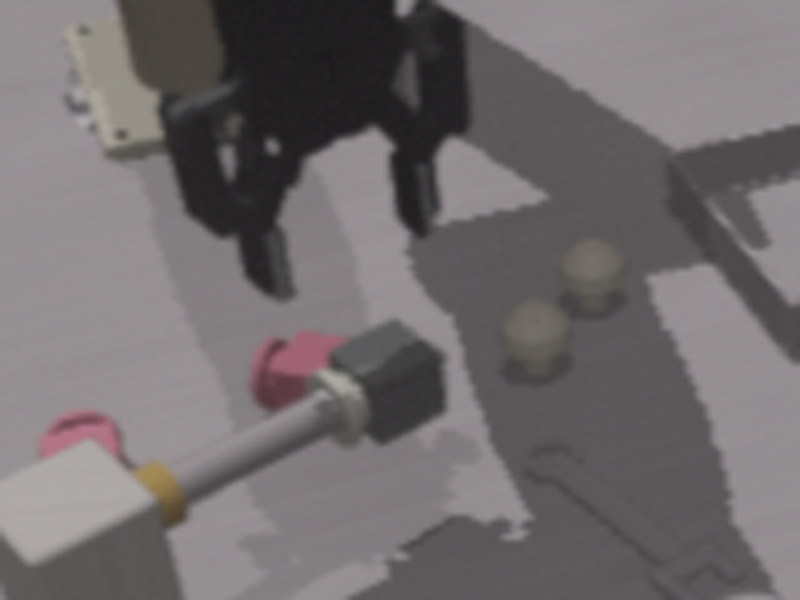

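In the second crop the tips are still at about (280,295), which projects to z≈0.167, while the state implies 0.14–0.15. I'll let the arm settle and check other gripper features.

Request:
apply_moves --targets '[[[0, 0, 0, 0, 0.4], [0, 0, 0, 0, 0.4], [0, 0, 0, 0, 0.4], [0, 0, 0, 0, 0.4]]]'

```text
clock: 2.45
eef_pos: [0.5365, -0.0247, 0.1575]
tool_rot: [0.987, 0.16, 0.001, 0.0]
ft_force: [0.2, -1.0, -0.5]
grip_width: 0.0594
grasp_force: 0.0
```

```bash
python3 st.py; python3 - <<'E'
from h import *
p,d=snap('scene','s3'); K,e,R=cal('scene')
W=cloud('scene',d); dd=np.array([-.3206,.9472]); n=np.array([-dd[1],dd[0]]); b=np.array([.5875,-.1674])
x=(W[...,:2]-b)@dd; y=(W[...,:2]-b)@n
g=p.max(-1)
# finger column profiles: dark pixels per column with depth
for u in list(range(155,172,2))+list(range(186,204,2)):
    c=[(v,g[v,u],round(float(d[v,u]),3),W[v,u,2].round(3),x[v,u].round(3),y[v,u].round(3)) for v in range(140,200) if g[v,u]<60 and (W[v,u,2]>.11)]
    print(u,c[-1] if c else None)
m=(d>0)&(x>.13)&(x<.17)&(abs(y)<.06)&(W[...,2]>.13)&(W[...,2]<.4); print('body',np.percentile(W[m][:,2],[0,1,3,5,10]).round(3))
E
```

```text
t 2.45 pos [ 0.5365 -0.0247  0.1575] ang y -71.59 tilt 0.08 w 59.37 gf 0.0
along 0.1516 side 0.0025 F along -1.05 side 0.15 z -0.49 j [-0.05  0.35 -0.02  1.2  -0.    2.77]
155 (166, np.uint8(57), 0.794, np.float64(0.22), np.float64(0.091), np.float64(-0.011))
157 (166, np.uint8(47), 0.796, np.float64(0.219), np.float64(0.095), np.float64(-0.012))
159 (166, np.uint8(50), 0.801, np.float64(0.216), np.float64(0.1), np.float64(-0.01))
161 (174, np.uint8(57), 0.838, np.float64(0.182), np.float64(0.109), np.float64(0.008))
163 (176, np.uint8(51), 0.832, np.float64(0.182), np.float64(0.109), np.float64(-0.002))
165 (177, np.uint8(45), 0.831, np.float64(0.18), np.float64(0.111), np.float64(-0.006))
167 (161, np.uint8(55), 0.809, np.float64(0.22), np.float64(0.12), np.float64(-0.011))
169 (156, np.uint8(45), 0.8, np.float64(0.233), np.float64(0.124), np.float64(-0.017))
171 (151, np.uint8(55), 0.799, np.float64(0.241), np.float64(0.131), np.float64(-0.015))
186 (198, np.uint8(55), 0.884, np.float64(0.11), np.float64(0.146), np.float64(-0.019))
188 (197, np.uint8(54), 0.886, np.float64(0.111), np.float64(0.151), np.float64(-0.02))
190 (196, np.uint8(54), 0.89, np.float64(0.11), np.float64(0.158), np.float64(-0.019))
192 (195, np.uint8(53), 0.89, np.float64(0.112), np.float64(0.162), np.float64(-0.021))
194 (194, np.uint8(57), 0.896, np.float64(0.11), np.float64(0.169), np.float64(-0.019))
196 (192, np.uint8(57), 0.896, np.float64(0.114), np.float64(0.174), np.float64(-0.02))
198 (147, np.uint8(39), 0.853, np.float64(0.219), np.float64(0.202), np.float64(-0.009))
200 (147, np.uint8(42), 0.857, np.float64(0.218), np.float64(0.207), np.float64(-0.009))
202 (145, np.uint8(54), 0.86, np.float64(0.219), np.float64(0.213), np.float64(-0.008))
body [0.234 0.239 0.244 0.248 0.259]
```

The gripper body bottom reads 0.234 (expected 0.213) and the tips about 0.17. So the gripper really sits about 20 mm higher than the state says, and I'll trust vision for height. I'll go down in steps with checks.

Request:
apply_moves --targets '[[[0.03, 0.09, 0, -0.1, 0.55], [0, 0, 0, 0, 0.55], [0, 0, -0.25, 0, 0.55], [0, 0, -0.25, 0, 0.55], [0, 0, -0.25, 0, 0.55], [0, 0, 0, 0, 0.55], [0, 0, 0, 0, 0.55], [0, 0, 0, 0, 0.55]]]'

```text
clock: 3.17
eef_pos: [0.5371, -0.021, 0.1264]
tool_rot: [0.987, 0.159, -0.0, -0.0]
ft_force: [0.2, -0.3, 0.2]
grip_width: 0.0659
grasp_force: 0.0
```

```bash
python3 st.py; python3 - <<'E'
from h import *
p,d=snap('scene','s4'); K,e,R=cal('scene')
q=p[130:220,125:245]; cv2.imwrite('pics/s4c.png',cv2.resize(q,(800,600),interpolation=cv2.INTER_CUBIC))
W=cloud('scene',d); dd=np.array([-.3206,.9472]); n=np.array([-dd[1],dd[0]]); b=np.array([.5875,-.1674])
x=(W[...,:2]-b)@dd; y=(W[...,:2]-b)@n
for lo,hi in((.10,.1265),(.183,.21)):
    m=(d>0)&(x>lo)&(x<hi)&(abs(y)<.02)&(W[...,2]>.113)&(W[...,2]<.2)
    print(lo,m.sum(),np.percentile(W[m][:,2],[0,2,5,10]).round(4),x[m].min().round(4),x[m].max().round(4),np.median(y[m]).round(4))
m=(d>0)&(x>.13)&(x<.17)&(abs(y)<.06)&(W[...,2]>.14)&(W[...,2]<.4); print('body',np.percentile(W[m][:,2],[0,1,3,5,10]).round(3))
E
```

```text
t 3.17 pos [ 0.5371 -0.021   0.1264] ang y -71.69 tilt 0.04 w 65.91 gf 0.0
along 0.1549 side 0.0008 F along -0.35 side -0.13 z 0.18 j [-0.04  0.38 -0.07  1.13 -0.    2.78]
0.1 221 [0.1395 0.1429 0.1464 0.1507] 0.1007 0.1254 -0.0082
0.183 207 [0.1379 0.1409 0.1455 0.148 ] 0.185 0.21 -0.0072
body [0.2   0.207 0.214 0.22  0.232]
```

View pics/s4c.png

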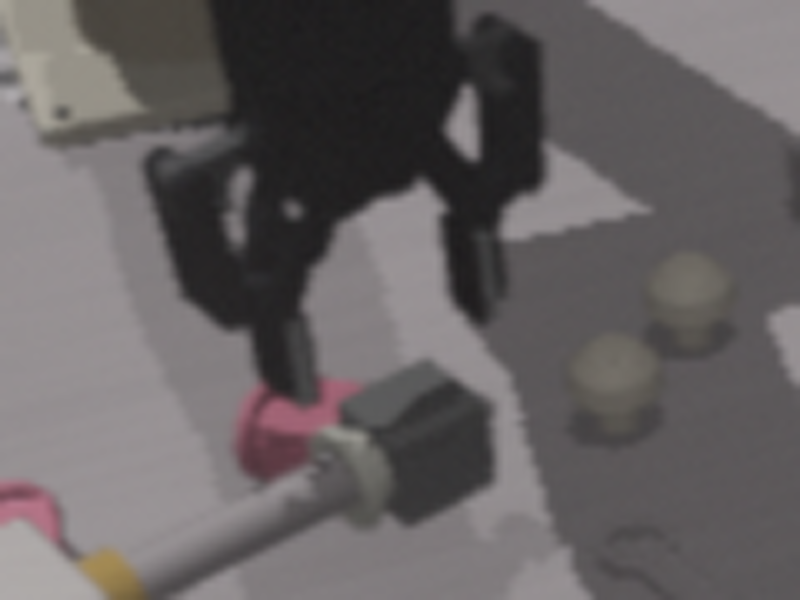

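The crop shows the tips at about (305,395) and (485,315), measured at z≈0.140 and straddling the nozzle, in line with it. I need another 20 mm down.

Request:
apply_moves --targets '[[[0, 0, -0.2, 0, 0.55], [0, 0, -0.2, 0, 0.55], [0, 0, -0.1, 0, 0.55], [0, 0, 0, 0, 0.45], [0, 0, 0, 0, 0.38], [0, 0, 0, 0, 0.35], [0, 0, 0, 0, 0.35], [0, 0, 0, 0, 0.35]]]'

```text
clock: 3.88
eef_pos: [0.5376, -0.021, 0.1071]
tool_rot: [0.987, 0.159, 0.0, 0.0]
ft_force: [0.8, 0.3, 0.2]
grip_width: 0.0576
grasp_force: 0.0
```

```bash
python3 st.py; python3 - <<'E'
from h import *
p,d=snap('scene','s5'); K,e,R=cal('scene')
q=p[145:220,135:235]; cv2.imwrite('pics/s5c.png',cv2.resize(q,(800,600),interpolation=cv2.INTER_CUBIC))
W=cloud('scene',d); dd=np.array([-.3206,.9472]); n=np.array([-dd[1],dd[0]]); b=np.array([.5875,-.1674])
x=(W[...,:2]-b)@dd; y=(W[...,:2]-b)@n
for lo,hi in((.10,.1275),(.183,.21)):
    m=(d>0)&(x>lo)&(x<hi)&(abs(y)<.02)&(W[...,2]>.1125)&(W[...,2]<.2)
    print(lo,m.sum(),np.percentile(W[m][:,2],[0,2,5,10]).round(4),x[m].min().round(4),x[m].max().round(4),np.median(y[m]).round(4))
m=(d>0)&(x>.14)&(x<.17)&(abs(y)<.06)&(W[...,2]>.14)&(W[...,2]<.4); print('body',np.percentile(W[m][:,2],[0,1,3,5,10]).round(3))
E
```

```text
t 3.88 pos [ 0.5376 -0.021   0.1071] ang y -71.69 tilt 0.04 w 57.64 gf 0.0
along 0.1547 side 0.0003 F along 0.03 side -0.91 z 0.16 j [-0.04  0.39 -0.1   1.08  0.    2.78]
0.1 285 [0.1173 0.124  0.1278 0.1315] 0.1001 0.1273 -0.0087
0.183 268 [0.1179 0.121  0.1242 0.1285] 0.183 0.21 -0.0079
body [0.185 0.189 0.196 0.202 0.216]
```

View pics/s5c.png

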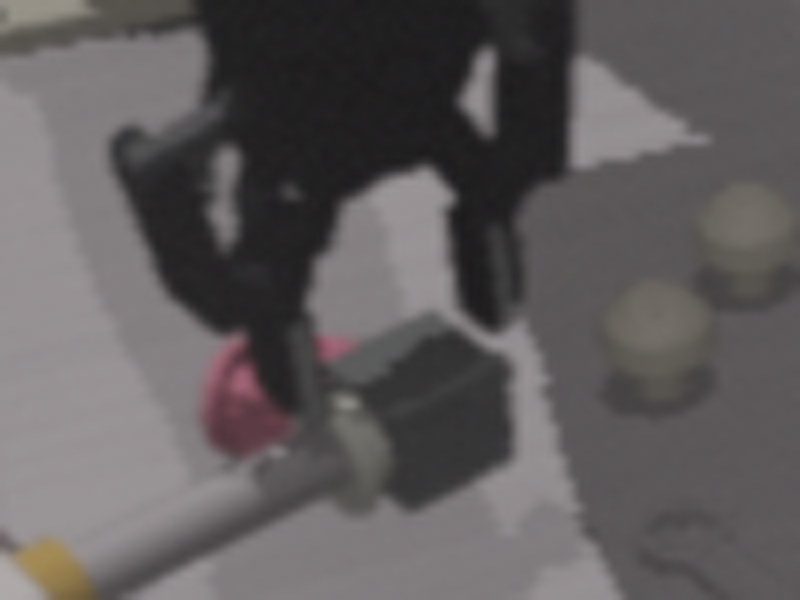

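The left tip ends at about (292,408), in front of the ring's upper part and just above the pipe. The right tip ends at about (498,325), just off the block end. I'll project these to get the tip height.

```bash
python3 - <<'E'
from h import *
K,e,R=cal('scene'); dd=np.array([-.3206,.9472]); n=np.array([-dd[1],dd[0]]); b=np.array([.5875,-.1674])
def ray(u,v,side):
    r=R@np.linalg.solve(K,[u,v,1]); nn=np.r_[n,0]; t=(side-(e-np.r_[b,0])@nn)/(r@nn); P=e+t*r
    return ((P[:2]-b)@dd).round(4),P[2].round(4)
for u,v in((171.5,196.),(197.3,185.6)): print(ray(u,v,-.0105))
# control: top near corners of nozzle block end / ring top
print('block end top near corner',ray(135+510/8,145+362/8,-.019))
E
```

```text
(np.float64(0.1155), np.float64(0.128))
(np.float64(0.1859), np.float64(0.1214))
block end top near corner (np.float64(0.183), np.float64(0.1138))
```

```bash
python3 - <<'E'
from h import *
dd=np.array([-.3206,.9472]); n=np.array([-dd[1],dd[0]]); b=np.array([.5875,-.1674])
for tag in('s0','s1','s4','s5'):
    d=np.load(tag+'.npz')['d']; W=cloud('scene',d); x=(W[...,:2]-b)@dd; y=(W[...,:2]-b)@n
    m=(d>0)&(x>.147)&(x<.174)&(abs(y)<.012)&(W[...,2]>.1)&(W[...,2]<.135); print(tag,'noz top',np.median(W[m][:,2]).round(4),m.sum(),W[m][:,2].std().round(4))
    m=(d>0)&(x>-.02)&(x<.02)&(abs(y)<.02)&(W[...,2]>.1)&(W[...,2]<.135); print(' outlet top',np.median(W[m][:,2]).round(4))
    for lo,hi in((.09,.1275),(.183,.215)):
        m=(d>0)&(x>lo)&(x<hi)&(abs(y)<.014)&(W[...,2]>.1125)&(W[...,2]<.2)
        print('  ',np.sort(W[m][:,2])[:6].round(4))
E
python3 - <<'E'
import sys; sys.path.insert(0,'.')
from h import *
p,d=snap('top','t5') if 0 else imaging.camera('top')
W=cloud('top',d); dd=np.array([-.3206,.9472]); n=np.array([-dd[1],dd[0]]); b=np.array([.5875,-.1674])
x=(W[...,:2]-b)@dd; y=(W[...,:2]-b)@n
m=(d>0)&(W[...,2]>.07)&(abs(y)<.03)&(x>.08)&(x<.24)
for a in np.arange(.08,.24,.01):
    q=m&(x>=a)&(x<a+.01); print(round(a,2),q.sum(),W[q][:,2].min().round(3) if q.sum() else '',np.median(W[q][:,2]).round(3) if q.sum() else '')
E
```

```text
s0 noz top 0.1175 72 0.0008
 outlet top 0.1246
   [0.1174 0.118 ]
   []
s1 noz top 0.1173 70 0.001
 outlet top 0.1245
   [0.1172 0.1183 0.1702 0.1702 0.1711 0.1722]
   [0.1694 0.1711 0.1713 0.1713 0.1713 0.1717]
s4 noz top 0.1178 70 0.0009
 outlet top 0.1245
   [0.1395 0.1399 0.1417 0.1418 0.1423 0.1437]
   [0.1379 0.1381 0.1396 0.1399 0.1408 0.1415]
s5 noz top 0.1178 66 0.0009
 outlet top 0.1246
   [0.1173 0.1214 0.1216 0.1218 0.1219 0.1237]
   [0.1179 0.1194 0.1205 0.1206 0.1206 0.121 ]
0.08 0  
0.09 0  
0.1 58 0.535 0.553
0.11 268 0.527 0.56
0.12 396 0.537 0.564
0.13 418 0.54 0.561
0.14 376 0.089 0.561
0.15 387 0.093 0.561
0.16 410 0.093 0.561
0.17 458 0.096 0.562
0.18 883 0.081 0.429
0.19 1086 0.161 0.53
0.2 996 0.17 0.538
0.21 256 0.171 0.527
0.22 28 0.198 0.221
0.23 0
```

The camera-to-gripper offset is steady, and the tips are now at about 0.119. I'll lower 4.5 mm and close to light contact.

Request:
apply_moves --targets '[[[0, 0, -0.05, 0, 0.34], [0, 0, -0.06, 0, 0.34], [0, 0, 0, 0, 0.34], [0, 0, 0, 0, 0.3], [0, 0, 0, 0, 0.27], [0, 0, 0, 0, 0.27]]]'

```text
clock: 4.48
eef_pos: [0.5373, -0.0211, 0.1023]
tool_rot: [0.987, 0.159, 0.0, 0.0]
ft_force: [-0.5, -0.5, 0.5]
grip_width: 0.0538
grasp_force: 0.4
```

```bash
python3 st.py
```

```text
t 4.48 pos [ 0.5373 -0.0211  0.1023] ang y -71.69 tilt 0.02 w 53.84 gf 0.35
along 0.1546 side 0.0006 F along -0.31 side 0.67 z 0.52 j [-0.04  0.4  -0.11  1.07 -0.    2.78]
```

Request:
apply_moves --targets '[[[0, 0, 0, 0, 0.24], [0, 0, 0, 0, 0.22], [0, 0, 0, 0, 0.22], [0, 0, 0, 0, 0.22]]]'

```text
clock: 4.82
eef_pos: [0.5374, -0.0213, 0.1026]
tool_rot: [0.987, 0.159, 0.0, 0.0]
ft_force: [-0.9, -2.1, 2.1]
grip_width: 0.0517
grasp_force: 4.5
```

```bash
python3 st.py
```

```text
t 4.82 pos [ 0.5374 -0.0213  0.1026] ang y -71.7 tilt 0.04 w 51.69 gf 4.55
along 0.1544 side 0.0006 F along -1.71 side 1.48 z 2.06 j [-0.04  0.4  -0.11  1.07 -0.    2.78]
```

Light contact at 51.7 mm with 4.5 N. Now I'll push on towards the outlet.

Request:
apply_moves --targets '[[[0.008, -0.024, 0, 0, 0.22], [0.004, -0.012, 0, 0, 0.22], [0, 0, 0, 0, 0.22], [0, 0, 0, 0, 0.22]]]'

```text
clock: 5.15
eef_pos: [0.5375, -0.0215, 0.1025]
tool_rot: [0.987, 0.159, -0.0, -0.001]
ft_force: [-3.3, 2.5, 4.9]
grip_width: 0.0521
grasp_force: 5.1
```

```bash
python3 st.py
```

```text
t 5.15 pos [ 0.5375 -0.0215  0.1025] ang y -71.65 tilt 0.11 w 52.15 gf 5.08
along 0.1543 side 0.0006 F along 3.42 side 2.32 z 4.89 j [-0.04  0.4  -0.1   1.07  0.    2.78]
```

Request:
apply_moves --targets '[[[0.008, -0.024, 0, 0, 0.22], [0.008, -0.024, 0, 0, 0.22], [0, 0, 0, 0, 0.22], [0, 0, 0, 0, 0.22]]]'

```text
clock: 5.48
eef_pos: [0.5378, -0.0221, 0.1025]
tool_rot: [0.987, 0.16, -0.0, -0.002]
ft_force: [-3.2, 8.0, 5.1]
grip_width: 0.0524
grasp_force: 7.3
```

```bash
python3 st.py
```

```text
t 5.48 pos [ 0.5378 -0.0221  0.1025] ang y -71.59 tilt 0.27 w 52.36 gf 7.31
along 0.1536 side 0.0005 F along 8.55 side 0.47 z 5.14 j [-0.04  0.4  -0.1   1.07  0.    2.78]
```

Request:
apply_moves --targets '[[[0.008, -0.024, 0, 0, 0.22], [0.008, -0.024, 0, 0, 0.22], [0, 0, 0, 0, 0.22], [0, 0, 0, 0, 0.22]]]'

```text
clock: 5.82
eef_pos: [0.538, -0.0224, 0.1024]
tool_rot: [0.987, 0.16, -0.0, -0.004]
ft_force: [-5.3, 10.6, 6.2]
grip_width: 0.0523
grasp_force: 9.2
```

```bash
python3 st.py
```

```text
t 5.82 pos [ 0.538  -0.0224  0.1024] ang y -71.53 tilt 0.45 w 52.29 gf 9.18
along 0.1532 side 0.0004 F along 11.76 side 1.59 z 6.24 j [-0.05  0.4  -0.1   1.07  0.01  2.77]
```

Request:
apply_moves --targets '[[[0.008, -0.024, 0, 0, 0.22], [0, 0, 0, 0, 0.22], [0, 0, 0, 0, 0.22]]]'

```text
clock: 6.07
eef_pos: [0.5381, -0.0227, 0.1024]
tool_rot: [0.987, 0.161, -0.0, -0.005]
ft_force: [-5.1, 11.8, 6.7]
grip_width: 0.0518
grasp_force: 10.0
```

```bash
python3 st.py
```

```text
t 6.07 pos [ 0.5381 -0.0227  0.1024] ang y -71.5 tilt 0.53 w 51.84 gf 9.99
along 0.1529 side 0.0004 F along 12.85 side 1.03 z 6.68 j [-0.05  0.4  -0.1   1.07  0.01  2.77]
```

Request:
apply_moves --targets '[[[0.008, -0.024, 0, 0, 0.22], [0.008, -0.024, 0, 0, 0.22], [0, 0, 0, 0, 0.22], [0, 0, 0, 0, 0.22]]]'

```text
clock: 6.4
eef_pos: [0.5383, -0.0234, 0.1023]
tool_rot: [0.987, 0.161, -0.001, -0.006]
ft_force: [-5.8, 15.7, 7.7]
grip_width: 0.052
grasp_force: 11.5
```

```bash
python3 st.py
```

```text
t 6.4 pos [ 0.5383 -0.0234  0.1023] ang y -71.46 tilt 0.68 w 51.96 gf 11.5
along 0.1521 side 0.0004 F along 16.78 side 0.46 z 7.68 j [-0.05  0.4  -0.1   1.07  0.01  2.77]
```

Request:
apply_moves --targets '[[[0.004, -0.012, 0, 0, 0.2], [0, 0, 0, 0, 0.18], [0, 0, 0, 0, 0.16], [0, 0, 0, 0, 0.16]]]'

```text
clock: 6.73
eef_pos: [0.5383, -0.023, 0.1027]
tool_rot: [0.987, 0.161, -0.001, -0.007]
ft_force: [-6.5, 18.8, 11.7]
grip_width: 0.0496
grasp_force: 15.5
```

```bash
python3 st.py
```

```text
t 6.73 pos [ 0.5383 -0.023   0.1027] ang y -71.41 tilt 0.78 w 49.62 gf 15.53
along 0.1526 side 0.0003 F along 19.85 side 0.15 z 11.71 j [-0.05  0.4  -0.1   1.08  0.01  2.77]
```

The ring is going in (49.6 mm, below the hooked stop of 51), so the teeth are unhooked. I'll keep closing while easing the push and the downward load.

Request:
apply_moves --targets '[[[-0.008, 0.024, 0.02, 0, 0.14], [-0.008, 0.024, 0.02, 0, 0.12], [0, 0, 0.0, 0, 0.12], [0, 0, 0, 0, 0.12]]]'

```text
clock: 7.07
eef_pos: [0.5379, -0.0221, 0.1032]
tool_rot: [0.987, 0.161, -0.001, -0.006]
ft_force: [-3.9, 14.4, 2.9]
grip_width: 0.0482
grasp_force: 15.3
```

```bash
python3 st.py
```

```text
t 7.07 pos [ 0.5379 -0.0221  0.1032] ang y -71.45 tilt 0.66 w 48.25 gf 15.25
along 0.1535 side 0.0004 F along 14.91 side -0.92 z 2.94 j [-0.05  0.4  -0.1   1.08  0.01  2.77]
```

Request:
apply_moves --targets '[[[0, 0, 0.01, 0, 0.1], [-0.004, 0.012, 0.01, 0, 0.09], [0, 0, 0, 0, 0.08], [0, 0, 0, 0, 0.08]]]'

```text
clock: 7.4
eef_pos: [0.5376, -0.0214, 0.1035]
tool_rot: [0.987, 0.161, -0.001, -0.006]
ft_force: [-2.6, 15.7, 1.4]
grip_width: 0.0464
grasp_force: 17.6
```

```bash
python3 st.py
```

```text
t 7.4 pos [ 0.5376 -0.0214  0.1035] ang y -71.45 tilt 0.7 w 46.41 gf 17.63
along 0.1542 side 0.0004 F along 15.76 side -2.55 z 1.37 j [-0.05  0.4  -0.1   1.08  0.01  2.77]
```

The ring is home at 46.4 mm. Now I'll release the push and start the draw, watching the width.

Request:
apply_moves --targets '[[[-0.008, 0.024, 0, 0, 0.08], [-0.008, 0.024, 0, 0, 0.08], [-0.008, 0.024, 0, 0, 0.08], [0, 0, 0, 0, 0.08]]]'

```text
clock: 7.73
eef_pos: [0.5373, -0.0206, 0.1035]
tool_rot: [0.987, 0.161, -0.001, -0.004]
ft_force: [-2.4, 10.8, 0.5]
grip_width: 0.0466
grasp_force: 14.7
```

```bash
python3 st.py
```

```text
t 7.73 pos [ 0.5373 -0.0206  0.1035] ang y -71.52 tilt 0.44 w 46.57 gf 14.69
along 0.1552 side 0.0005 F along 11.03 side -1.23 z 0.48 j [-0.04  0.4  -0.1   1.07  0.01  2.78]
```

Request:
apply_moves --targets '[[[-0.008, 0.024, 0, 0, 0.07], [-0.008, 0.024, 0, 0, 0.06], [-0.008, 0.024, 0, 0, 0.06], [0, 0, 0, 0, 0.06]]]'

```text
clock: 8.07
eef_pos: [0.5369, -0.0194, 0.1037]
tool_rot: [0.987, 0.16, -0.0, -0.002]
ft_force: [-0.8, 5.5, -0.8]
grip_width: 0.0455
grasp_force: 26.5
```

```bash
python3 st.py
```

```text
t 8.07 pos [ 0.5369 -0.0194  0.1037] ang y -71.59 tilt 0.23 w 45.49 gf 26.53
along 0.1565 side 0.0005 F along 5.5 side -1.0 z -0.82 j [-0.04  0.4  -0.1   1.07  0.    2.78]
```

That squeeze is close to the limit, so I'll back it off a little at once and continue.

Request:
apply_moves --targets '[[[0, 0, 0, 0, 0.072], [-0.008, 0.024, 0, 0, 0.072], [-0.008, 0.024, 0, 0, 0.072]]]'

```text
clock: 8.32
eef_pos: [0.5367, -0.0191, 0.1038]
tool_rot: [0.987, 0.159, -0.0, -0.0]
ft_force: [-0.2, 0.9, -3.5]
grip_width: 0.0458
grasp_force: 24.1
```

```bash
python3 st.py
```

```text
t 8.32 pos [ 0.5367 -0.0191  0.1038] ang y -71.65 tilt 0.04 w 45.81 gf 24.07
along 0.1567 side 0.0006 F along 0.95 side -0.14 z -3.55 j [-0.04  0.4  -0.1   1.07  0.    2.79]
```

Request:
apply_moves --targets '[[[-0.008, 0.024, -0.015, 0, 0.08], [-0.016, 0.047, -0.01, 0, 0.08], [-0.016, 0.047, 0, 0, 0.08], [0, 0, 0, 0, 0.08]]]'

```text
clock: 8.65
eef_pos: [0.5351, -0.0148, 0.1036]
tool_rot: [0.987, 0.159, -0.0, 0.0]
ft_force: [0.4, -0.1, -1.8]
grip_width: 0.0463
grasp_force: 17.7
```

```bash
python3 st.py
```

```text
t 8.65 pos [ 0.5351 -0.0148  0.1036] ang y -71.69 tilt 0.01 w 46.28 gf 17.68
along 0.1613 side 0.0007 F along -0.2 side -0.37 z -1.83 j [-0.03  0.39 -0.11  1.07 -0.    2.79]
```

It's sliding freely: 17.7 N of squeeze and almost no pull. I'll carry on straight off.

Request:
apply_moves --targets '[[[-0.024, 0.071, 0, 0, 0.08], [-0.032, 0.095, 0, 0, 0.08], [-0.032, 0.095, 0, 0, 0.08], [-0.032, 0.095, 0, 0, 0.08], [-0.032, 0.095, 0, 0, 0.08], [-0.024, 0.071, 0, 0, 0.08], [0, 0, 0, 0, 0.08]]]'

```text
clock: 9.23
eef_pos: [0.5278, 0.0069, 0.1037]
tool_rot: [0.987, 0.16, -0.0, -0.0]
ft_force: [-0.6, 1.1, -1.9]
grip_width: 0.0463
grasp_force: 17.7
```

```bash
python3 st.py
```

```text
t 9.23 pos [0.5278 0.0069 0.1037] ang y -71.62 tilt 0.02 w 46.34 gf 17.67
along 0.1842 side 0.0006 F along 1.26 side 0.2 z -1.93 j [ 0.01  0.38 -0.13  1.06  0.    2.83]
```

Request:
apply_moves --targets '[[[-0.032, 0.095, 0, 0, 0.08], [-0.032, 0.095, 0, 0, 0.08], [-0.032, 0.095, 0, 0, 0.08], [-0.032, 0.095, 0, 0, 0.08], [-0.032, 0.095, 0, 0, 0.08], [-0.032, 0.095, 0, 0, 0.08], [-0.032, 0.095, 0, 0, 0.08], [-0.032, 0.095, 0, 0, 0.08]]]'

```text
clock: 9.9
eef_pos: [0.5178, 0.0369, 0.1037]
tool_rot: [0.987, 0.159, -0.0, -0.0]
ft_force: [0.3, -0.3, -1.4]
grip_width: 0.0465
grasp_force: 17.7
```

```bash
python3 st.py; python3 - <<'E'
from h import *
p,d=snap('scene','s6')
cv2.imwrite('pics/s6c.png',cv2.resize(p[100:250,110:310],(800,600),interpolation=cv2.INTER_CUBIC))
E
```

```text
t 9.9 pos [0.5178 0.0369 0.1037] ang y -71.68 tilt 0.0 w 46.5 gf 17.67
along 0.2159 side 0.0005 F along -0.34 side -0.19 z -1.38 j [ 0.07  0.36 -0.15  1.05  0.    2.89]
```

View pics/s6c.png

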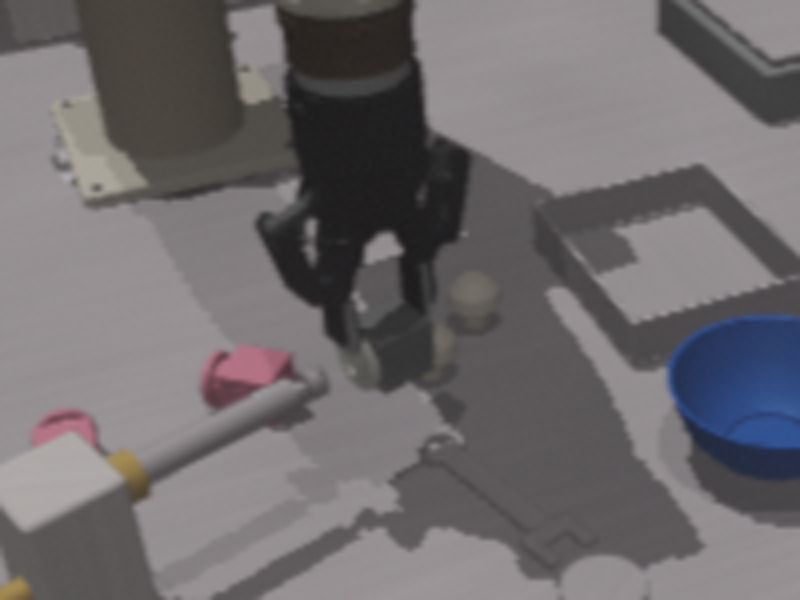

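The picture shows the nozzle held at (395,350), clear of the bare pipe end at (318,380), and the pan empty. I'll lift and carry it to the pan, turning so the jaws close along x.

Request:
apply_moves --targets '[[[-0.032, 0.095, 0.1, 0, 0.08], [-0.032, 0.095, 0.25, 0, 0.08], [-0.1, 0.2, 0.25, 2, 0.08], [-0.15, 0.35, 0.2, 4, 0.08], [-0.21, 0.43, 0, 5, 0.08], [-0.21, 0.43, 0, 5, 0.08], [-0.21, 0.43, 0, 5, 0.08], [-0.21, 0.43, 0, 5, 0.08]]]'

```text
clock: 10.62
eef_pos: [0.4716, 0.1362, 0.1373]
tool_rot: [0.925, 0.38, 0.001, -0.0]
ft_force: [-0.1, 0.3, -2.4]
grip_width: 0.0461
grasp_force: 17.7
```

Request:
apply_moves --targets '[[[-0.21, 0.43, 0, 5, 0.08], [-0.21, 0.43, 0, 5, 0.08], [-0.21, 0.43, 0, 5, 0.08], [-0.21, 0.43, 0, 5, 0.08], [-0.21, 0.43, 0, 5, 0.08], [-0.21, 0.43, 0, 5, 0.08], [-0.21, 0.43, 0, 5, 0.08], [-0.15, 0.3, 0, 5, 0.08]]]'

```text
clock: 11.28
eef_pos: [0.4063, 0.2694, 0.1372]
tool_rot: [0.739, 0.674, 0.001, -0.0]
ft_force: [0.6, -0.0, -0.9]
grip_width: 0.0464
grasp_force: 17.7
```

```bash
python3 st.py; python3 - <<'E'
from h import *
f=np.load('t0.npz'); W=cloud('top',f['d']); x,y,z=W[...,0],W[...,1],W[...,2]
m=(f['d']>0)&(abs(x-.3945)<.06)&(abs(y-.2957)<.05); print('floor',np.median(z[m]).round(4))
m=(f['d']>0)&(abs(x-.33)<.1)&(abs(y-.15)<.0+.15)&(z<.006); print('table',np.median(z[m]).round(4))
E
```

```text
t 11.28 pos [0.4063 0.2694 0.1372] ang y -5.27 tilt 0.13 w 46.38 gf 17.73
along 0.4718 side 0.0316 F along -0.19 side -0.54 z -0.9 j [ 0.58  0.27 -0.19  1.11  0.    2.25]
floor 0.0032
table 0.0006
```

Pan floor is at 3 mm. I'll centre over the pan and lower most of the way.

Request:
apply_moves --targets '[[[-0.1, 0.3, 0, 3, 0.08], [-0.1, 0.3, 0, 2, 0.08], [0, 0, -0.3, 0, 0.08], [0, 0, -0.4, 0, 0.08], [0, 0, -0.4, 0, 0.08], [0, 0, -0.4, 0, 0.08], [0, 0, -0.4, 0, 0.08], [0, 0, -0.2, 0, 0.08]]]'

```text
clock: 11.95
eef_pos: [0.3981, 0.2913, 0.0508]
tool_rot: [0.711, 0.703, -0.001, -0.0]
ft_force: [-0.6, 0.3, -1.3]
grip_width: 0.0464
grasp_force: 17.7
```

Request:
apply_moves --targets '[[[0, 0, -0.1, 0, 0.08], [0, 0, -0.1, 0, 0.08], [0, 0, -0.1, 0, 0.08], [0, 0, 0, 0, 0.08], [0, 0, 0, 0, 0.08]]]'

```text
clock: 12.37
eef_pos: [0.3993, 0.2915, 0.0402]
tool_rot: [0.711, 0.703, 0.0, 0.0]
ft_force: [0.5, 0.9, -1.6]
grip_width: 0.0459
grasp_force: 17.7
```

```bash
python3 st.py
```

```text
t 12.37 pos [0.3993 0.2915 0.0402] ang y -0.69 tilt 0.04 w 45.95 gf 17.7
along 0.495 side 0.0311 F along 0.7 side -0.77 z -1.65 j [ 0.63  0.39 -0.3   0.87  0.    2.21]
```

Request:
apply_moves --targets '[[[0, 0, -0.1, 0, 0.08], [0, 0, -0.1, 0, 0.08], [0, 0, -0.05, 0, 0.08], [0, 0, -0.05, 0, 0.08], [0, 0, 0, 0, 0.08], [0, 0, 0, 0, 0.08]]]'

```text
clock: 12.87
eef_pos: [0.3988, 0.2912, 0.0275]
tool_rot: [0.711, 0.703, -0.0, -0.0]
ft_force: [-0.3, -0.0, -1.0]
grip_width: 0.0464
grasp_force: 17.7
```

Request:
apply_moves --targets '[[[0, 0, -0.02, 0, 0.08], [0, 0, -0.02, 0, 0.08], [0, 0, 0, 0, 0.08], [0, 0, 0, 0, 0.08]]]'

```text
clock: 13.2
eef_pos: [0.3992, 0.2914, 0.0267]
tool_rot: [0.711, 0.703, 0.0, 0.0]
ft_force: [-0.7, -1.0, 4.1]
grip_width: 0.0463
grasp_force: 18.1
```

Request:
apply_moves --targets '[[[0, 0, -0.02, 0, 0.08], [0, 0, 0, 0, 0.08], [0, 0, 0, 0, 0.08]]]'

```text
clock: 13.45
eef_pos: [0.3992, 0.2914, 0.0266]
tool_rot: [0.711, 0.703, 0.001, 0.0]
ft_force: [-2.4, -2.6, 9.5]
grip_width: 0.0463
grasp_force: 18.6
```

It touched down. I'll relax the load, then open slowly so the ring springs out gently.

Request:
apply_moves --targets '[[[0, 0, 0.03, 0, 0.08], [0, 0, 0, 0, 0.1], [0, 0, 0, 0, 0.13], [0, 0, 0, 0, 0.17], [0, 0, 0, 0, 0.21], [0, 0, 0, 0, 0.25], [0, 0, 0, 0, 0.3], [0, 0, 0, 0, 0.4]]]'

```text
clock: 14.12
eef_pos: [0.3991, 0.2914, 0.0266]
tool_rot: [0.711, 0.703, 0.0, 0.0]
ft_force: [0.4, -0.1, -0.2]
grip_width: 0.0599
grasp_force: 0.0
```

Request:
apply_moves --targets '[[[0, 0, 0, 0, 0.5], [0, 0, 0, 0, 0.5], [0, 0, 0, 0, 0.5], [0, 0, 0.1, 0, 0.5], [0, 0, 0.2, 0, 0.5], [0, 0, 0.4, 0, 0.5], [0, 0, 0.5, 0, 0.5], [0, 0, 0.5, 0, 0.5]]]'

```text
clock: 14.78
eef_pos: [0.3987, 0.2911, 0.0957]
tool_rot: [0.711, 0.703, -0.0, -0.0]
ft_force: [0.3, -0.6, -0.5]
grip_width: 0.0639
grasp_force: 0.0
```

Request:
apply_moves --targets '[[[-0.1, -0.3, 0.6, 0, 0.5], [-0.2, -0.6, 0.6, 0, 0.5], [-0.2, -0.6, 0.3, 0, 0.5], [-0.2, -0.6, 0.2, 0, 0.5], [-0.1, -0.5, 0, 0, 0.5], [0, -0.3, 0, 0, 0.5], [0, 0, 0, 0, 0.5], [0, 0, 0, 0, 0.5]]]'

```text
clock: 15.45
eef_pos: [0.3673, 0.1752, 0.1634]
tool_rot: [0.712, 0.702, 0.001, 0.0]
ft_force: [-0.3, 1.1, 0.8]
grip_width: 0.0638
grasp_force: 0.0
```

```bash
python3 st.py; python3 - <<'E'
from h import *
s,_=snap('scene','s9'); t,d=snap('top','t9')
im=np.hstack([cv2.resize(s[90:270,100:350],(400,288)),cv2.resize(t[150:350,120:420],(400,288))]); cv2.imwrite('pics/f.png',im)
W=cloud('top',d); o=np.load('t0.npz'); W0=cloud('top',o['d'])
for w,dd in((W0,o['d']),(W,d)):
    m=(dd>0)&(w[...,2]>.03)&(w[...,2]<.05)&(abs(w[...,0]-.395)<.1)&(abs(w[...,1]-.296)<.1)
    m2=m&((abs(w[...,0]-.395)>.07)|(abs(w[...,1]-.296)>.06)); print('pan',cv2.minAreaRect((w[m2][:,:2]*1000).astype(np.float32)))
m=(d>0)&(W[...,2]>.03)&(abs(W[...,0]-.395)<.065)&(abs(W[...,1]-.296)<.055); print('noz',W[m].min(0).round(3),W[m].max(0).round(3))
E
```

```text
t 15.45 pos [0.3673 0.1752 0.1634] ang y -0.77 tilt 0.11 w 63.82 gf 0.0
along 0.3951 side 0.0987 F along 1.1 side -0.06 z 0.82 j [ 0.44  0.1  -0.34  1.14  0.    2.03]
pan ((394.53802490234375, 295.7000427246094), (179.5955810546875, 150.76332092285156), 0.04054848477244377)
pan ((394.7803039550781, 295.8336181640625), (178.90553283691406, 150.21180725097656), 0.04575930908322334)
noz [0.365 0.273 0.03 ] [0.424 0.311 0.046]
```

View pics/f.png

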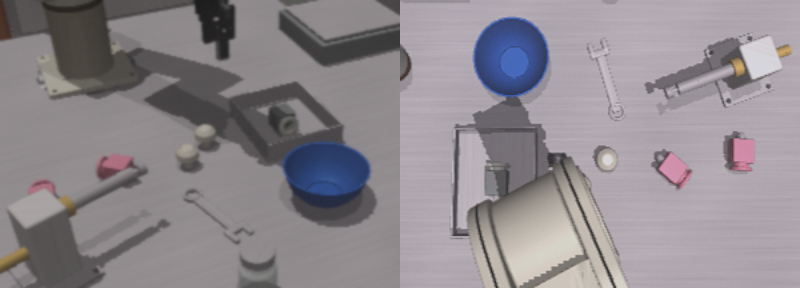

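The nozzle stands upright in the middle of the pan, at about (285,120) in the left view. The pan hasn't moved, both mushrooms, the bowl, spanner, decoys and pipe are undisturbed, and the gripper is clear. I'm handing in.

```bash
python3 -c "
from workcell import order; print(order.job_done())"
```

```text
the job is handed in; nothing more can be done
None
```

The nozzle is unhooked, drawn off the pipe with its ring held home, set down in the pan and released, and the job is handed in at about 15.5 s; the squeeze read 26.5 N at most (30 N cracks it), and the pan is where it was.

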